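# Swap the odd weight in the tray set

### The job

The round tray should hold three equal large check weights, but one seat has a small weight in it by mistake. Take that odd one out and stand it upright on the pan of the pocket scale, then find the matching large weight among the spare things standing on the bench and set it upright in the emptied seat of the tray.

Things in the scene. Friction and masses are not known exactly. Their poses are not given: they have to be found in the camera images.
- weight_tray: Fixed round aluminium tray, 200 mm across, 4 mm thick, three round seats ringed by steel collars (inside 56 mm wide, rim 9 mm above bench; seat floor 4 mm). Origin: centre of underside, z up. Seat centres 60 mm out: the odd weight's at +x; the others, at 120 degrees either side, hold correct weights, 44 mm wide, 59 mm above bench. Bench and collars are hard.
- odd_weight: The wrong part in the tray: small brass-coloured check weight, 27 mm wide, 30 mm tall; straight round side up to 19 mm, then a knob. About 0.14 kg. Origin: centre of its underside, z up; it starts upright in the tray's +x seat. A like one stands on the bench as a bystander.
- spare_weight: The matching part: large brass-coloured check weight, 44 mm wide, 55 mm tall; straight round side up to 36 mm, then a knob. About 0.67 kg. Origin: centre of its underside, z up. Stands upright on the bench to the right of the tray; a 34 mm silver and a 27 mm brass weight stand by it, at least 75 mm away; nothing else within 60 mm (centre to centre).
- scale: Fixed pocket scale, 102 x 118 mm, with a flat round steel pan, 90 mm across, its top 22 mm above the bench. Origin: centre of underside, z up; its front with the display faces -x. The pan's centre is 6 mm from the origin towards +x.

How it is judged:
By the outcome, as a careful person would: the job done as asked, in the order asked, and still so for the second after the job is handed in, with the robot touching nothing.
It also fails if it takes over 54 s, if anything falls off the work surface, if the arm or the gripper's body presses on something with over 40 N, if the wrist force passes 120 N, or if a joint passes its speed limit or range.

### The arm

A 7-joint arm with a two-finger parallel gripper is mounted at the origin on the work surface; the furniture and walls round the work are solid. World frame = base frame: x ahead of the robot, y to its left, z up, the work surface at z = 0. Lengths are in m, angles in rad, forces in N, time in s.
With the tool pointing down it reaches from about 0.4 to 0.85 m from the base axis. Payload 10.4 kg.
Tool frame: the origin (TCP) lies on the centre line of the jaws, within the pads' length; the fingertips stand 22 mm ahead of it and the grasp point (between the pads) lies 3 mm ahead of it; z points along the fingers, y is the line along which they close (so a half turn about z gives the same grasp; the last joint's range is limited). The gripper opens to 87 mm and grips with 3 to 60 N. Pads are 19 mm wide; open, the fingers measure 117 mm over their backs; the gripper's body (75 mm by 190 mm) begins 51 mm behind the grasp point.
Start: joints at [1.119, 0.332, -0.065, 1.46, 0.022, 1.35, -0.088], TCP at [0.26, -0.568, 0.245] pointing down, gripper open.
Joint ranges: [-2.6, 2.6], [-0.5, 2.12], [-1.47, 1.34], [0.16, 2.42], [-1.27, 4.41], [0.06, 2.06], [-2.6, 2.6]. Speed limits (rad/s): [2.22, 2.22, 2.79, 2.79, 3.14, 3.14, 3.14].

### API

Orientations are given as a unit quaternion [x, y, z, w].
In Python, from bench import r, cams gives the robot as it stands (r), with the cameras (cams).
- The arm moves only by the tool advance, called after "Call:" by a JSON object that holds its "name" and its "arguments", one argument or row to a line. Schema: {"type":"object","properties":{"moves":{"type":"object","properties":{"sx":{"type":"array","items":{"type":"number"},"minItems":1,"maxItems":12},"sy":{"type":"array","items":{"type":"number"},"minItems":1,"maxItems":12},"sz":{"type":"array","items":{"type":"number"},"minItems":1,"maxItems":12},"rz":{"type":"array","items":{"type":"number"},"minItems":1,"maxItems":12},"jaw":{"type":"array","items":{"type":"number"},"minItems":1,"maxItems":12}},"additionalProperties":false,"required":["sx","sy","sz","rz","jaw"]},"squeeze":{"type":"number"},"only":{"type":"string"},"quiet":{"type":"boolean"},"lines":{"type":"string"}},"required":["moves"],"additionalProperties":false}. moves is an object with one list for each field, all of the same length, 1 to 12, a row being the entries at one place: sx, sy, sz (the shift in normalised numbers (1 is 0.5 m)), rz (a turn about the tool's z in fractions of the full range, 1 being 2 rad), jaw (the finger opening in m); each row is the pose to reach, as a shift and turn from the pose commanded when the call began, along the tool's axes at that moment; what a row does not reach only later rows make up. A row lasts 1/10 s, in which the tool goes at most 0.05 m and 0.15 rad, less where a joint would pass 70% of its speed; a pose out of reach is approached as far as the arm can. The fingers move at their own pace and stop on an object; squeeze is the grip in N (left out, the last holds). Time passes only in rows, so rows that do not move let the fingers close. The tool returns the time, the measured TCP pose, the force, the opening and the grip force at its end. only (a regular expression) keeps the lines of the reply that match it, lines (a string "A,B") keeps lines A to B, and quiet returns only ok. Shift and turn numbers lie between -1 and 1, and a call with a number outside is refused. Input that does not fit is refused with a message, and nothing moves.
- r.read_state(): the state, without advancing time (a new reading comes with each control period).
- cams.camera(name): name is "side" or "top"; returns a dict with "img" (480x640x3 uint8, red, green, blue), "fx", "fy", "cx", "cy" (pixels), "k1" (the pictures are not rectified: a ray, as slopes to the right and down, at radius r is drawn at 1 + k1 r^2 times it, then the intrinsics apply), "pose" (4x4, takes a point from camera to world coordinates). Camera axes: x right, y down, z forward; pixel columns grow to the right and rows downward; lengths in m; the calibration is good to about 2 mm. A picture is of the moment at which its call begins. There is no depth.
- r.close_job(): hands the job in; it is judged then, once.
The state is a dict: "time": time; "joint_positions": joint angles; "joint_vel": joint speeds; "joint_torque": joint torques, N m; "ee_pos": TCP position; "eef_rot": TCP orientation; "ft_force": force on the tool from outside, world axes, zero at the start; "torque": the same for the moment, N m; "width": finger opening in m; "grip_force": force on a finger pad.
Only numpy, scipy, OpenCV 4.12 (cv2) and the standard library are available. Lean on these libraries where they do the work, as an engineer would, in place of code of your own. Each camera call takes 0.05 s, during which the arm holds its last target. There are 200 camera calls.

## Working session

There is one attempt and no reset: what is moved stays moved. The work goes in short steps, Python scripts to look and compute and a tool call to move; the robot and the scene stay as the last step left them, time stands still between calls to the robot, and variables do not carry over. Pictures are saved under pics/ and viewed, at most 10 in all, crops included, and the job is handed in when it is done.

```bash
ls; mkdir -p pics
```

Run:
```python
from bench import r, cams
import cv2,numpy as np
s=r.read_state();print(s['time'],s['ee_pos'],s['eef_rot'],s['width'])
for n in('top','side'):
    c=cams.camera(n);cv2.imwrite(f'pics/{n}0.png',c['img'][:,:,::-1]);print(n,c['fx'],c['fy'],c['cx'],c['cy'],c['k1'],np.round(c['pose'],4).tolist())
```

```text
bench.py
pics
0.0 [ 0.25969948 -0.56809461  0.24374485] [ 9.77104126e-01  2.12760477e-01 -1.90967251e-04 -6.85986495e-04] 0.08699219158591018
top 615.4812217609528 615.4812217609528 318.8494975257103 230.28992584466152 -0.2174564220618086 [[0.0141, -0.981, 0.1935, 0.2574], [-0.9999, -0.0119, 0.0124, -0.1512], [-0.0098, -0.1936, -0.981, 1.3044], [0.0, 0.0, 0.0, 1.0]]
side 482.62205203114024 482.62205203114024 319.0905065584849 234.71945906958607 -0.026741494258170503 [[-0.844, -0.2721, 0.4622, 0.1264], [-0.5361, 0.3995, -0.7437, 0.5025], [0.0177, -0.8754, -0.483, 0.4403], [0.0, 0.0, 0.0, 1.0]]
```

View pics/top0.png

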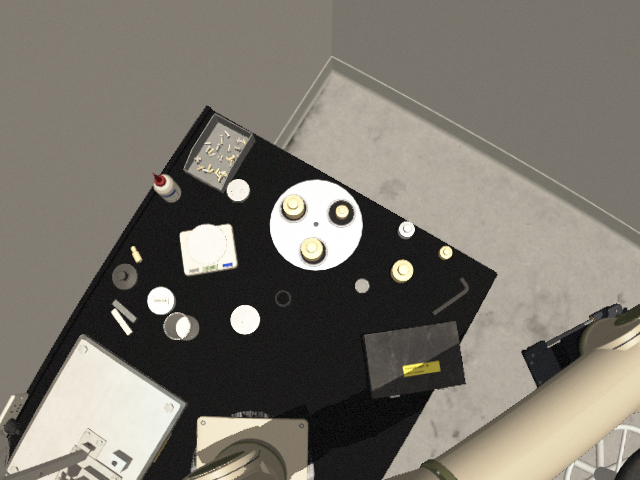

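View pics/side0.png

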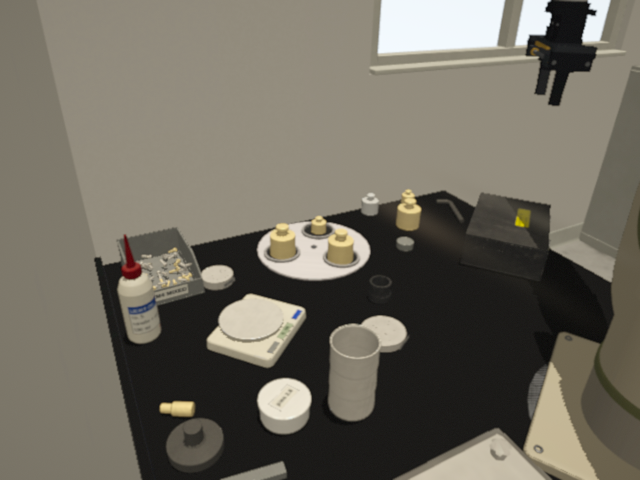

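The top view shows the tray at (316,225), with the odd weight in the seat at (342,211). The scale pan is at (209,243), the large spare at (402,270), the silver weight at (406,229) and the small bystander at (446,252). In the side view the odd weight is at (318,227), the spare at (408,215) and the pan at (251,318).

Create h.py:
```python
import numpy as np,cv2
def ray(c,p):
    K=np.array([[c['fx'],0,c['cx']],[0,c['fy'],c['cy']],[0,0,1.]])
    q=cv2.undistortPointsIter(np.array([[p]],float),K,np.array([c['k1'],0,0,0.]),None,None,(3,50,1e-10))[0,0]
    P=np.array(c['pose']);return P[:3,3],P[:3,:3]@np.array([q[0],q[1],1])
def plane(c,p,z):
    o,d=ray(c,p);return o+d*(z-o[2])/d[2]
def tri(c1,p1,c2,p2):
    o,d=ray(c1,p1);o2,e=ray(c2,p2)
    t=np.linalg.lstsq(np.c_[d,-e],o2-o,rcond=None)[0];a=o+d*t[0];b=o2+e*t[1];return (a+b)/2,np.linalg.norm(a-b)
def proj(c,X):
    P=np.linalg.inv(np.array(c['pose']));x=P[:3,:3]@X+P[:3,3];u=x[:2]/x[2];u=u*(1+c['k1']*(u@u));return u*c['fx']+[c['cx'],c['cy']]
```

Run:
```python
from bench import r, cams
from h import *
t=cams.camera('top');s=cams.camera('side')
a=t['img'][170:300,190:470,::-1];b=s['img'][180:360,200:440,::-1]
cv2.imwrite('pics/t1.png',cv2.resize(a,None,fx=2.8,fy=2.8,interpolation=2))
cv2.imwrite('pics/s1.png',cv2.resize(b,None,fx=3.3,fy=3.3,interpolation=2))
for n,c in(('t',t),('s',s)):
    h=cv2.cvtColor(c['img'],cv2.COLOR_RGB2HSV)
    m=cv2.inRange(h,(12,60,90),(32,255,255))
    k,l,st,ce=cv2.connectedComponentsWithStats(m)
    for i in range(1,k):
        if st[i,4]>40: print(n,st[i],ce[i].round(1))
    # white tray / pan
    m=cv2.inRange(h,(0,0,150),(180,60,255))
    k,l,st,ce=cv2.connectedComponentsWithStats(m)
    for i in range(1,k):
        if 150<st[i,4]<20000: print(n,'white',st[i],ce[i].round(1))
```

```text
t [214 168  13  13  47] [219.5 174. ]
t [283 196  22  23 183] [293.5 208.3]
t [335 205  14  14  79] [341.1 211.4]
t [302 240  16  13  74] [309.9 245.1]
t [301 240  22  21  79] [313.8 254.4]
t [131 246  11  17  84] [135.6 254.3]
t [439 246  14  14  80] [444.8 252.3]
t [393 259  21  17  98] [402.8 266.8]
t [391 267  21  16  69] [397.  277.2]
t [402 361  39  16 432] [420.5 368.1]
t [440 462  16  18 103] [447.2 473.6]
t white [274  56 366 178 701] [437.9 131.3]
t white [ 188  123   62   67 1751] [217.9 154.5]
t white [153 175  20  19 192] [164.4 185.7]
t white [227 179  23  22 398] [237.8 189.6]
t white [ 270  180   93   91 5557] [314.6 225.2]
t white [ 180  224   57   51 2367] [207.4 248.5]
t white [393 261  19  20 256] [402.3 270.4]
t white [355 279  14  14 152] [361.5 285.6]
t white [147 287  27  28 591] [160.2 300.3]
t white [230 305  30  30 687] [244.7 319.2]
t white [111 309  21  26 181] [120.9 321.3]
t white [170 313  21  27 274] [182.3 327.1]
t white [  446   324   194   156 14887] [568.6 425. ]
t white [    7   339   174   141 13289] [ 97.3 417.4]
t white [ 196  417   76   35 12
[... 487 characters left out ...]
 276.1]
s [ 523  333  117  147 6733] [574.4 418.4]
s [159 401  36  16 472] [178.1 408. ]
s white [ 377    0  175   57 7741] [452.6  25.4]
s white [582   0  29  44 836] [595.5  21.9]
s white [368  55 170  16 912] [449.4  62.5]
s white [361 192  19  13 156] [370.1 198.4]
s white [ 257  222  113   58 2965] [313.6 254.8]
s white [ 551  239   63   42 1026] [585.7 257.4]
s white [201 266  32  18 451] [216.5 274.1]
s white [118 268  57  30 745] [140.2 283.8]
s white [ 207  294   98   72 4173] [255.  327.3]
s white [ 330  316   76   43 1185] [377.6 332.7]
s white [ 527  371   70  109 3183] [556.8 433.9]
s white [ 257  378   54   55 2107] [283.8 403. ]
s white [ 409  434  137   46 3235] [483.4 463.9]
```

View pics/t1.png

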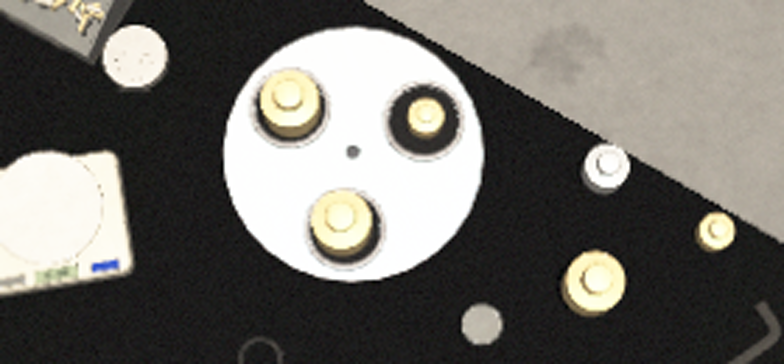

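View pics/s1.png

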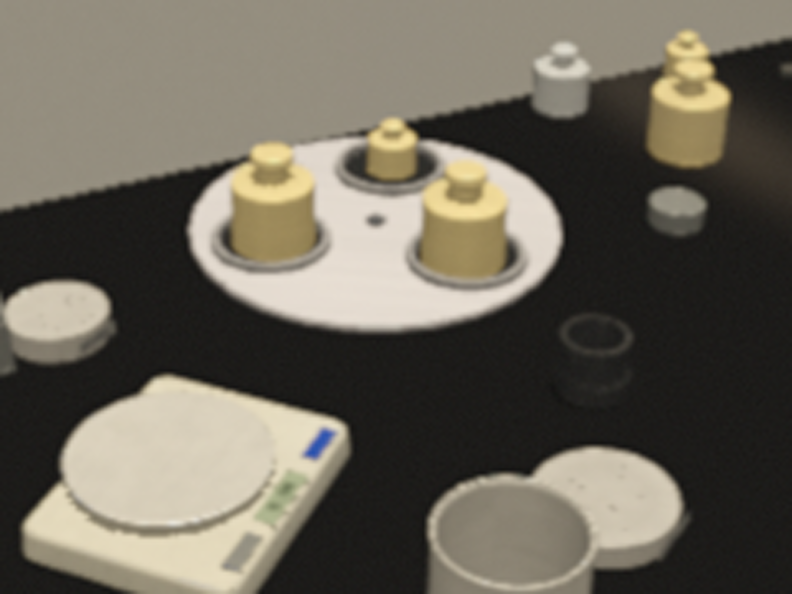

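The crops show these knob tops: odd at (427,116) in the top crop and (392,122) in the side crop, spare at (598,278) and (694,68). The pan centre is at about (45,208) and (168,457), and the tray hole at (352,152) and (375,220). Next I'll triangulate them.

Run:
```python
from bench import r, cams
from h import *
from scipy.spatial.transform import Rotation as R
t=cams.camera('top');s=cams.camera('side')
T=lambda X,Y:((X+.5)/2.8-.5+190,(Y+.5)/2.8-.5+170)
S=lambda X,Y:((X+.5)/3.3-.5+200,(Y+.5)/3.3-.5+180)
pts=dict(odd=((427,116),(392,122)),spare=((598,278),(694,68)),pan=((45,208),(168,457)),hole=((352,152),(375,220)),collar=((424,121),(389,166)),
 w1=((289,94),(272,153)),w2=((342,216),(465,171)),silver=((608,161),(563,49)),disc=((482,324),(677,200)))
for n,(a,b) in pts.items():
    X,e=tri(t,T(*a),s,S(*b));print(n,X.round(4),'gap',round(e,4),'reach',round(np.hypot(*X[:2]),3))
H={'odd':.034,'spare':.055,'pan':.022,'hole':.004,'collar':.009,'w1':.059,'w2':.059,'silver':.045}
for n,z in H.items():
    print(n,'top-plane',plane(t,T(*pts[n][0]),z)[:2].round(4),'side-plane',plane(s,S(*pts[n][1]),z)[:2].round(4))
print(plane(t,(446,252),.03),'small')
# ellipse fits: tray outline
h=cv2.cvtColor(t['img'],cv2.COLOR_RGB2HSV);m=cv2.inRange(h,(0,0,150),(180,60,255));k,l,st,ce=cv2.connectedComponentsWithStats(m)
i=l[225,280];c=max(cv2.findContours((l==i).astype('uint8'),0,1)[0],key=len);e=cv2.fitEllipse(cv2.convexHull(c));print('tray',e,plane(t,e[0],.004))
st=r.read_state();M=R.from_quat(st['eef_rot']).as_matrix();print(st['time'],M.round(3).tolist(),st['ee_pos'])
```

```text
odd [ 0.5522 -0.1831  0.0332] gap 0.0045 reach 0.582
spare [ 0.426  -0.3099  0.0523] gap 0.0011 reach 0.527
pan [0.4789 0.1069 0.0194] gap 0.0019 reach 0.491
hole [ 0.5284 -0.1269  0.0042] gap 0.0016 reach 0.543
collar [ 0.5539 -0.1819  0.0051] gap 0.0028 reach 0.583
w1 [ 0.5615 -0.08    0.0559] gap 0.0022 reach 0.567
w2 [ 0.4702 -0.121   0.0548] gap 0.0026 reach 0.486
silver [ 0.5164 -0.3204  0.0375] gap 0.0004 reach 0.608
disc [ 0.3958 -0.227   0.0121] gap 0.0016 reach 0.456
odd top-plane [ 0.55   -0.1841] side-plane [ 0.5538 -0.1815]
spare top-plane [ 0.4251 -0.3098] side-plane [ 0.4244 -0.3042]
pan top-plane [0.4776 0.1059] side-plane [0.4778 0.1096]
hole top-plane [ 0.5277 -0.1272] side-plane [ 0.5294 -0.1271]
collar top-plane [ 0.5517 -0.1824] side-plane [ 0.5515 -0.1756]
w1 top-plane [ 0.5598 -0.0807] side-plane [ 0.5592 -0.0751]
w2 top-plane [ 0.4683 -0.1216] side-plane [ 0.4678 -0.1141]
silver top-plane [ 0.5147 -0.3195] side-plane [ 0.5093 -0.3051]
[ 0.46527744 -0.40439204  0.03      ] small
tray ((315.7378234863281, 224.7724609375), (90.51985168457031, 92.67400360107422), 87.74988555908203) [ 0.52592821 -0.12797853  0.004     ]
0.3 [[0.909, 0.416, -0.0], [0.416, -0.909, 0.0], [-0.0, -0.0, -1.0]] [ 0.25983668 -0.56830521  0.24427893]
```

The triangulated heights match the text to within 2–4 mm. The collar at (.5517,-.1824) also agrees with the tray centre plus 60 mm. The start yaw already closes the jaws along the tray's radius, so I'll keep it and hover over the odd weight.

The rows are not in the units I measure in: shifts go in shares of 0.5 m and turns go in shares of 2 rad. I convert before sending: 0.4245 m / 0.5 = 0.849, -0.22 m / 0.5 = -0.44.

Call:
{"name": "advance", "arguments": {
  "moves": {"sx": [0.08,0.16,0.24,0.32,0.4,0.48,0.56,0.64,0.72,0.8,0.849,0.849],"sy": [-0.04,-0.08,-0.13,-0.18,-0.22,-0.26,-0.3,-0.34,-0.4,-0.44,-0.458,-0.458],"sz": [0.02,0.04,0.08,0.12,0.16,0.2,0.24,0.26,0.28,0.288,0.288,0.288],"rz": [0,0,0,0,0,0,0,0,0,0,0,0],"jaw": [0.087,0.07,0.06,0.05,0.05,0.05,0.05,0.05,0.05,0.05,0.05,0.05]},
  "squeeze": 15
}}

```text
time: 1.5
ee_pos: [0.5532, -0.179, 0.1005]
eef_rot: [0.976, 0.216, 0.001, -0.001]
ft_force: [0.2, -0.4, 0.7]
width: 0.0503
grip_force: 0.0
```

Call:
{"name": "advance", "arguments": {
  "moves": {"sx": [0,0,0],"sy": [0,0,0],"sz": [0,0,0],"rz": [0,0,0],"jaw": [0.05,0.05,0.05]}
}}

```text
time: 1.8
ee_pos: [0.55, -0.1852, 0.1006]
eef_rot: [0.977, 0.212, -0.0, 0.0]
ft_force: [-0.7, 0.4, 0.8]
width: 0.0496
grip_force: 0.0
```

Run:
```python
from bench import r, cams
from h import *
for n,(x0,x1,y0,y1) in(('top',(240,440,140,300)),('side',(200,440,60,280))):
    c=cams.camera(n);cv2.imwrite(f'pics/{n}2.png',cv2.resize(c['img'][y0:y1,x0:x1,::-1],None,fx=2.5,fy=2.5,interpolation=2))
a,b=cv2.imread('pics/top2.png'),cv2.imread('pics/side2.png')
b=b[:,:];cv2.imwrite('pics/hov.png',b)
s=r.read_state();print(s['ee_pos'],s['eef_rot'],s['ft_force'],s['width'])
print(proj(c,np.array([.5505,-.1832,.1-.022])),proj(c,np.array([.5505,-.1832,.034])))
```

```text
[ 0.55022645 -0.18478899  0.10066581] [ 9.77286648e-01  2.11921549e-01 -5.38897026e-05  2.48914806e-04] [ 0.62897374 -0.35229457 -0.2205639 ] 0.04968892045683873
[320.85996965 195.20652536] [320.40179305 216.73579815]
```

View pics/hov.png

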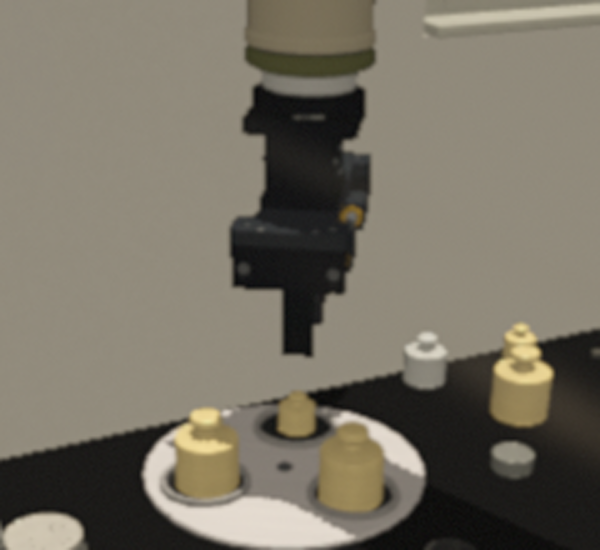

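The finger (298,352) lines up above the odd weight's knob (298,395). Descending to put the fingertips about 13 mm above the bench, just clear of the collar rim, then grasping.

In the tool's units: 0.0655 m / 0.5 = 0.131, -0.001 m / 0.5 = -0.002.

Call:
{"name": "advance", "arguments": {
  "moves": {"sx": [0,0,0,0,0,0,0],"sy": [-0.002,-0.002,-0.002,-0.002,-0.002,-0.002,-0.002],"sz": [0.05,0.09,0.112,0.124,0.131,0.131,0.131],"rz": [0,0,0,0,0,0,0],"jaw": [0.05,0.05,0.05,0.05,0.05,0.05,0.05]}
}}

```text
time: 2.6
ee_pos: [0.5508, -0.1829, 0.0358]
eef_rot: [0.977, 0.213, 0.0, 0.0]
ft_force: [0.9, -0.4, -0.3]
width: 0.05
grip_force: 0.0
```

Call:
{"name": "advance", "arguments": {
  "moves": {"sx": [0,0,0,0,0,0],"sy": [0,0,0,0,0,0],"sz": [0,0,0,0,0,0],"rz": [0,0,0,0,0,0],"jaw": [0.02,0.02,0.02,0.02,0.02,0.02]},
  "squeeze": 20
}}

```text
time: 3.2
ee_pos: [0.5504, -0.1828, 0.0352]
eef_rot: [0.977, 0.213, 0.0, 0.0]
ft_force: [-0.1, -0.1, 1.8]
width: 0.0262
grip_force: 20.0
```

In the tool's units: -0.2935 m / 0.5 = -0.587, 0.0548 m / 0.5 = 0.1096.

Call:
{"name": "advance", "arguments": {
  "moves": {"sx": [0,0,0,0,0.02,0.04,0.054,0.07,0.084,0.1,0.1096,0.1096],"sy": [0,0,0,-0.04,-0.12,-0.2,-0.28,-0.36,-0.44,-0.52,-0.57,-0.587],"sz": [-0.03,-0.08,-0.14,-0.16,-0.16,-0.16,-0.16,-0.16,-0.16,-0.16,-0.16,-0.16],"rz": [0,0,0,0,0,0,0,0,0,0,0,0],"jaw": [0.02,0.02,0.02,0.02,0.02,0.02,0.02,0.02,0.02,0.02,0.02,0.02]}
}}

```text
time: 4.4
ee_pos: [0.4774, 0.1102, 0.1161]
eef_rot: [0.977, 0.215, 0.0, -0.0]
ft_force: [0.8, 1.1, -2.0]
width: 0.0259
grip_force: 20.0
```

Call:
{"name": "advance", "arguments": {
  "moves": {"sx": [0,0,0,0,0,0],"sy": [0,0,0,0,0,0],"sz": [0,0.04,0.08,0.1,0.1,0.1],"rz": [0,0,0,0,0,0],"jaw": [0.02,0.02,0.02,0.02,0.02,0.02]}
}}

```text
time: 5.0
ee_pos: [0.4786, 0.1064, 0.0656]
eef_rot: [0.977, 0.212, 0.0, 0.0]
ft_force: [0.3, -0.3, -1.7]
width: 0.0255
grip_force: 20.0
```

Run:
```python
from bench import r, cams
from h import *
c=cams.camera('side');cv2.imwrite('pics/pan.png',cv2.resize(c['img'][200:380,170:410,::-1],None,fx=3,fy=3,interpolation=2))
s=r.read_state();print(s['ee_pos'],s['ft_force'])
```

```text
[0.47881648 0.1066523  0.06588515] [ 0.99962152  1.26875942 -1.17000213]
```

View pics/pan.png

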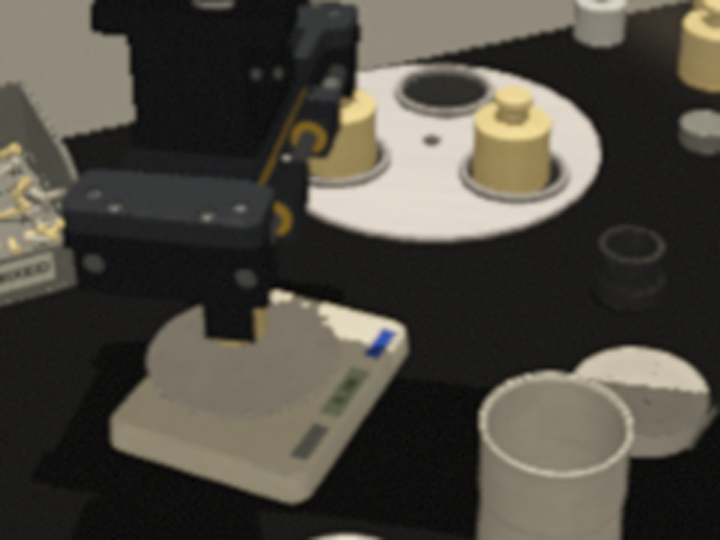

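The weight is held at (245,325) in the crop, over the pan with its centre at (245,360), and the tray seat is empty. Lowering gently.

In the tool's units: 0.011 m / 0.5 = 0.022, 0.009 m / 0.5 = 0.018.

Call:
{"name": "advance", "arguments": {
  "moves": {"sx": [0,0,0,0],"sy": [0,0,0,0],"sz": [0.01,0.018,0.022,0.022],"rz": [0,0,0,0],"jaw": [0.02,0.02,0.02,0.02]}
}}

```text
time: 5.45
ee_pos: [0.4779, 0.1069, 0.0537]
eef_rot: [0.977, 0.213, -0.0, 0.0]
ft_force: [-0.5, 1.0, -1.9]
width: 0.0258
grip_force: 20.0
```

Call:
{"name": "advance", "arguments": {
  "moves": {"sx": [0,0,0,0],"sy": [0,0,0,0],"sz": [0.002,0.002,0.003,0.003],"rz": [0,0,0,0],"jaw": [0.02,0.02,0.02,0.02]}
}}

```text
time: 5.85
ee_pos: [0.4783, 0.1071, 0.0531]
eef_rot: [0.977, 0.213, 0.0, 0.0]
ft_force: [-2.8, -1.2, 6.1]
width: 0.0257
grip_force: 20.0
```

Contact on the pan. Opening, rising, and heading for the spare.

In the tool's units: -0.07 m / 0.5 = -0.14, -0.06 m / 0.5 = -0.12.

Call:
{"name": "advance", "arguments": {
  "moves": {"sx": [0,0,0,0,0,0,0,0,0],"sy": [0,0,0,0,0,0,0,0,0],"sz": [0,0,0,0,-0.02,-0.06,-0.12,-0.14,-0.14],"rz": [0,0,0,0,0,0,0,0,0],"jaw": [0.035,0.045,0.05,0.05,0.05,0.05,0.05,0.06,0.07]}
}}

```text
time: 6.75
ee_pos: [0.4792, 0.1071, 0.1244]
eef_rot: [0.977, 0.213, 0.002, 0.0]
ft_force: [0.4, -0.2, 0.1]
width: 0.0593
grip_force: 0.0
```

Call:
{"name": "advance", "arguments": {
  "moves": {"sx": [-0.04,-0.09,-0.14,-0.19,-0.24,-0.29,-0.34,-0.39,-0.43,-0.4416,-0.4416,-0.4416],"sy": [0.07,0.15,0.23,0.31,0.39,0.47,0.55,0.63,0.69,0.7128,0.7128,0.7128],"sz": [0,0,0,0,0,0,0,0,0,0,0,0],"rz": [0,0,0,0,0,0,0,0,0,0,0,0],"jaw": [0.07,0.07,0.07,0.07,0.07,0.07,0.07,0.07,0.07,0.07,0.07,0.07]}
}}

```text
time: 7.95
ee_pos: [0.4257, -0.3074, 0.1218]
eef_rot: [0.977, 0.213, -0.0, -0.001]
ft_force: [-0.4, -0.1, 0.3]
width: 0.0698
grip_force: 0.0
```

Run:
```python
from bench import r, cams
from h import *
s=cams.camera('side');t=cams.camera('top')
a=cv2.resize(s['img'][170:350,190:440,::-1],None,fx=2.4,fy=2.4,interpolation=2)
b=cv2.resize(t['img'][210:270,170:245,::-1],None,fx=2.4,fy=2.4)
o=np.zeros((a.shape[0],a.shape[1]+b.shape[1],3),'uint8');o[:,:a.shape[1]]=a;o[:b.shape[0],a.shape[1]:]=b
cv2.imwrite('pics/chk.png',o);print(o.shape)
st=r.read_state();print(st['time'],st['ee_pos'],st['ft_force'],st['width'])
```

```text
(432, 780, 3)
8.05 [ 0.4260884  -0.30701949  0.12225797] [-0.01673702 -0.09235436 -0.07250215] 0.06982565843180671
```

View pics/chk.png

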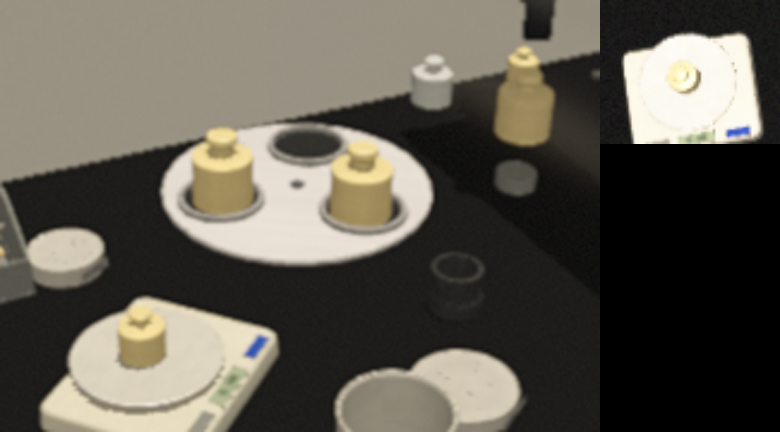

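The odd weight stands upright on the pan at (142,340), and it also shows in the top inset. The finger tip is at (538,35) above the spare at (525,110), so I'll check the sideways alignment numerically.

Run:
```python
from bench import r, cams
from h import *
s=cams.camera('side');st=r.read_state();p=st['ee_pos'];print(p)
y=np.array([.416,-.909,0]);x=np.array([.909,.416,0])
for sg in(-1,1):
  for e in (-.0095,.0095): print(sg,proj(s,p+sg*.035*y+e*x-[0,0,.022]))
print('spare',proj(s,np.array([.4255,-.309,.055])),proj(s,np.array([.4255,-.309,.036])))
m=s['img'][150:190,395:435].max(2)<70
for row in range(165,188,3):
    q=np.flatnonzero(s['img'][row,395:440].max(1)<60);print(row,q.min()+395 if len(q) else '',q.max()+395 if len(q) else '')
```

```text
[ 0.42605163 -0.30723073  0.12240596]
-1 [418.29453918 185.06142188]
-1 [407.71961565 184.32084778]
1 [416.74447508 171.10159775]
1 [406.86035881 170.43802373]
spare [410.41019186 199.26170624] [409.35050405 208.16424011]
165 408 420
168 407 420
171 409 419
174 410 419
177 409 418
180 409 418
183 408 418
186
```

The projections agree with the picture to within a pixel. Descending on the spare.

In the tool's units: 0.088 m / 0.5 = 0.176, -0.002 m / 0.5 = -0.004.

Call:
{"name": "advance", "arguments": {
  "moves": {"sx": [-0.004,-0.004,-0.004,-0.004,-0.004,-0.004,-0.004],"sy": [0.002,0.002,0.002,0.002,0.002,0.002,0.002],"sz": [0.06,0.11,0.14,0.16,0.172,0.176,0.176],"rz": [0,0,0,0,0,0,0],"jaw": [0.07,0.07,0.07,0.07,0.07,0.07,0.07]}
}}

```text
time: 8.8
ee_pos: [0.4245, -0.3107, 0.035]
eef_rot: [0.977, 0.213, 0.0, 0.0]
ft_force: [-0.0, -1.3, 1.0]
width: 0.0702
grip_force: 0.0
```

Call:
{"name": "advance", "arguments": {
  "moves": {"sx": [0,0,0,0,0,0,0],"sy": [0,0,0,0,0,0,0],"sz": [0,0,0,0,0,0,0],"rz": [0,0,0,0,0,0,0],"jaw": [0.035,0.035,0.035,0.035,0.035,0.035,0.035]},
  "squeeze": 40
}}

```text
time: 9.5
ee_pos: [0.4238, -0.31, 0.0347]
eef_rot: [0.977, 0.213, -0.0, -0.001]
ft_force: [-3.3, 3.5, 5.5]
width: 0.0429
grip_force: 40.0
```

In the tool's units: 0.169 m / 0.5 = 0.338, -0.063 m / 0.5 = -0.126.

Call:
{"name": "advance", "arguments": {
  "moves": {"sx": [0,0,0,0,0.04,0.11,0.18,0.25,0.3,0.33,0.338,0.338],"sy": [0,0,0,0,-0.016,-0.04,-0.068,-0.094,-0.112,-0.124,-0.126,-0.126],"sz": [-0.02,-0.06,-0.11,-0.15,-0.16,-0.16,-0.16,-0.16,-0.16,-0.16,-0.16,-0.16],"rz": [0,0,0,0,0,0,0,0,0,0,0,0],"jaw": [0.035,0.035,0.035,0.035,0.035,0.035,0.035,0.035,0.035,0.035,0.035,0.035]}
}}

```text
time: 10.7
ee_pos: [0.551, -0.1837, 0.1142]
eef_rot: [0.977, 0.213, -0.001, 0.0]
ft_force: [-0.3, -0.2, -7.0]
width: 0.0428
grip_force: 40.0
```

Call:
{"name": "advance", "arguments": {
  "moves": {"sx": [0,0,0,0,0,0],"sy": [0,0,0,0,0,0],"sz": [0,0.04,0.08,0.1,0.1,0.1],"rz": [0,0,0,0,0,0],"jaw": [0.035,0.035,0.035,0.035,0.035,0.035]}
}}

```text
time: 11.3
ee_pos: [0.5517, -0.1838, 0.0652]
eef_rot: [0.977, 0.212, 0.0, 0.0]
ft_force: [-0.5, -1.3, -5.8]
width: 0.0427
grip_force: 40.0
```

Run:
```python
from bench import r, cams
from h import *
c=cams.camera('side');cv2.imwrite('pics/seat.png',cv2.resize(c['img'][160:290,240:400,::-1],None,fx=4,fy=4,interpolation=2))
s=r.read_state();print(s['ee_pos'],s['ft_force'],s['width'])
for z in(.009,.035,.055): print(proj(c,np.array([.5515,-.1823,z])))
```

```text
[ 0.55208483 -0.18371535  0.06561407] [-0.27427021  0.28178585 -6.15181492] 0.04261779512563295
[319.45075869 228.57007792]
[319.70220932 216.30022555]
[319.90041934 206.62803782]
```

View pics/seat.png

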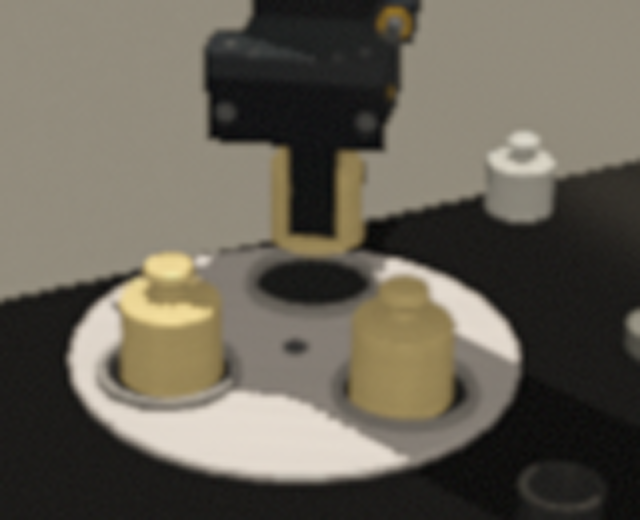

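The held weight spans 271–364 (centre 317) and the seat ring is centred near 313. The small lean between the two heights explains about 2 px, so I'll correct by +1.5 mm along tool x and lower.

In the tool's units: 0.0255 m / 0.5 = 0.051, 0.0015 m / 0.5 = 0.003.

Call:
{"name": "advance", "arguments": {
  "moves": {"sx": [0.003,0.003,0.003,0.003,0.003,0.003,0.003],"sy": [-0.002,-0.002,-0.002,-0.002,-0.002,-0.002,-0.002],"sz": [0,0.016,0.03,0.04,0.047,0.051,0.051],"rz": [0,0,0,0,0,0,0],"jaw": [0.035,0.035,0.035,0.035,0.035,0.035,0.035]}
}}

```text
time: 12.05
ee_pos: [0.5526, -0.1816, 0.0391]
eef_rot: [0.977, 0.213, 0.0, 0.0]
ft_force: [0.3, -0.1, -7.3]
width: 0.0428
grip_force: 40.0
```

Call:
{"name": "advance", "arguments": {
  "moves": {"sx": [0,0,0,0],"sy": [0,0,0,0],"sz": [0.001,0.002,0.003,0.003],"rz": [0,0,0,0],"jaw": [0.035,0.035,0.035,0.035]}
}}

```text
time: 12.45
ee_pos: [0.5529, -0.1817, 0.0387]
eef_rot: [0.977, 0.213, 0.0, 0.0]
ft_force: [-5.7, 1.7, 8.2]
width: 0.0427
grip_force: 40.1
```

The weight landed at the seat-floor height (TCP 0.0387 m, exactly as predicted). Releasing, rising and moving clear.

In the tool's units: -0.15 m / 0.5 = -0.3, -0.14 m / 0.5 = -0.28.

Call:
{"name": "advance", "arguments": {
  "moves": {"sx": [0,0,0,0,0,0,0,0,-0.06,-0.14,-0.22,-0.3],"sy": [0,0,0,0,0,0,0,0,0.06,0.12,0.18,0.24],"sz": [0,0,0,0,-0.03,-0.08,-0.16,-0.24,-0.28,-0.28,-0.3,-0.3],"rz": [0,0,0,0,0,0,0,0,0,0,0,0],"jaw": [0.05,0.06,0.065,0.065,0.065,0.065,0.065,0.065,0.065,0.065,0.065,0.065]}
}}

```text
time: 13.65
ee_pos: [0.4661, -0.354, 0.1904]
eef_rot: [0.977, 0.213, 0.001, 0.001]
ft_force: [0.6, -0.6, -0.5]
width: 0.0649
grip_force: 0.0
```

Call:
{"name": "advance", "arguments": {
  "moves": {"sx": [0,-0.08,-0.16,-0.16,-0.16],"sy": [0,0.06,0.1,0.1,0.1],"sz": [0,0,0,0,0],"rz": [0,0,0,0,0],"jaw": [0.065,0.065,0.065,0.065,0.065]}
}}

```text
time: 14.15
ee_pos: [0.4139, -0.4317, 0.1884]
eef_rot: [0.977, 0.212, 0.0, 0.0]
ft_force: [-0.1, 0.5, 0.1]
width: 0.0649
grip_force: 0.0
```

Run:
```python
from bench import r, cams
from h import *
s=cams.camera('side');t=cams.camera('top')
a=cv2.resize(s['img'][170:360,190:420,::-1],None,fx=2,fy=2,interpolation=2)
b=cv2.resize(t['img'][160:285,170:370,::-1],None,fx=1.7,fy=1.7,interpolation=2)
o=np.zeros((380,800,3),'uint8');o[:,:460]=a;o[:b.shape[0],460:460+b.shape[1]]=b[:,:340]
cv2.imwrite('pics/fin.png',o)
```

```text
(no output)
```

View pics/fin.png

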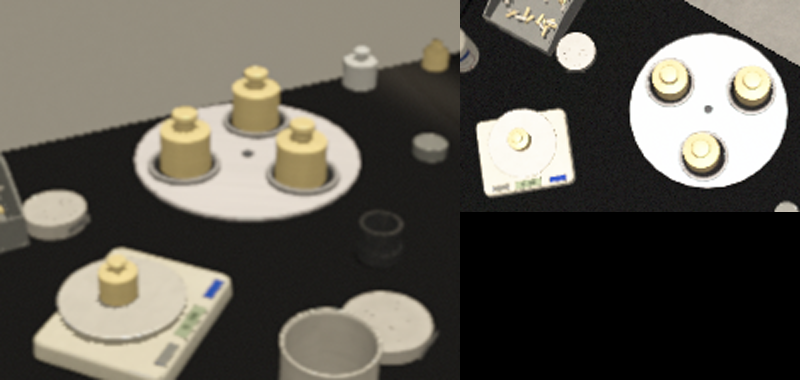

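The tray now holds three large weights, with the new one upright in its seat at (256,105), and the small one stands upright on the pan at (118,280). The gripper is clear, so I'm handing in.

```bash
python3 -c "
from bench import r, cams
print(r.close_job())"
```

```text
the job is handed in; nothing more can be done
None
```

The job is handed in at about 14 s: the small odd weight stands upright on the scale pan, and the matching large weight stands upright in the emptied tray seat.

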